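Load a crimp die into its holder and latch it

ROBOT

A 6-joint arm with a two-finger parallel gripper is mounted at the origin on a cart in front of the work surface, level with it; the furniture and walls round the work are solid. World frame = base frame: x ahead of the robot, y to its left, z up, the work surface at z = 0. Lengths are in m, angles in rad, forces in N, time in s.
With the tool pointing down it reaches from about 0.3 to 0.75 m from the base axis. Payload 8.5 kg.
Tool frame: the origin (TCP) lies midway between the tips of the shut fingers; the grasp point (between the pads) lies 19 mm behind it (robot.grasp_offset is the z of the grasp point in the tool frame, in m); z points along the fingers, y is the line along which they close (so a half turn about z gives the same grasp; the last joint's range is limited). The gripper opens to 85 mm and grips with 20 to 120 N. Pads are 22 mm wide; open, the fingers measure 114 mm over their backs; the gripper's body (76 mm by 85 mm) begins 54 mm behind the grasp point. The pads swing forward as they close: fully open they stand 13 mm farther back than shut.
Start: joints at [1.055, 0.381, 1.297, -0, 1.464, -0.215], TCP at [0.163, 0.525, 0.207] pointing down, gripper open.
Joint ranges: [-3.11, 3.11], [-0.89, 2.33], [0.22, 2.48], [-1.42, 4.56], [0.17, 2.85], [-2.88, 2.88]. Speed limits (rad/s): [2.39, 2.39, 3.14, 3.14, 3.14, 3.14].

INTERFACE

Orientations are given as a rotation vector (axis times angle).
In Python, from cell import robot, camera gives the robot as it stands. The module is installed in compiled form; this text tells all that it offers.
- The arm moves only by the tool arm_command, never from a script. Its argument "deltas" is one flat list of numbers, 7 for each row, row after row: the turn, a rotation vector about the tool's x, y, z in rad, then the shift along the tool's x, y, z in cm, then the closure, from 0 (fully open) to 1 (shut). In form: [ax, ay, az, dx, dy, dz, grip, ax, ay, az, dx, dy, dz, grip, ...]. A call has 1 to 20 rows; each row shifts and turns the commanded pose from where the row before left it, along the tool's axes as they then stand; what a row does not reach is not made up. A row lasts 1/10 s, in which the tool goes at most 50 mm and 8.59 degrees, less where a joint would pass 70% of its speed; a pose out of reach is approached as far as the arm can. A call with a gripper value outside its range is refused whole. The fingers move at their own pace and stop on an object; the grip force is fixed at half the most. Time passes only in rows, so rows that do not move let the fingers close. It gives the time, the measured TCP pose, the force, the opening and the grip force at its end, in the units of the state.
- robot.get_state(): the state, without advancing time (a new reading comes with each control period).
- camera(name): name is "side" or "top" or "wrist"; returns a dict with "frame" (420x560x3 uint8, blue, green, red), "range_z" (420x560 float32, m along the optical axis (not along the pixel's ray), 0 where there is no reading), "mtx" (3x3 intrinsics, pixels), "position" and "rotation" of the camera in the world. Camera axes: x right, y up, looking along -z (the intrinsics and any distortion apply to the point x, -y, -z); pixel columns grow to the right and rows downward; lengths in m; the calibration is good to about 2 mm. The wrist camera is an equidistant fisheye: a pixel r from the principal point sees the ray r / f radians off the axis. A picture is of the moment at which its call begins.
- robot.sign_off(): hands the job in; it is judged then, once.
The state is a dict: "clock": time; "joint_pos": joint angles; "joint_velocities": joint speeds; "joint_efforts": joint torques, N m; "tcp_pos": TCP position; "tool_rot": TCP orientation; "wrist_force": force on the tool from outside, world axes, zero at the start; "ft_torque": the same for the moment, N m; "width": finger opening in m; "grip_force": force on a finger pad.
Only numpy, scipy, OpenCV 4.12 (cv2) and the standard library are available. Lean on these libraries where they do the work, as an engineer would, in place of code of your own. Each camera call takes 0.05 s, during which the arm holds its last target. There are 200 camera calls.

TASK

Put away the crimp die that stands on the loading plate: square it up and slide it into the covered die holder until it is fully home against the back stop, its rear end flush with the mouth. Then turn the black knob two clicks so that its steel latch arm swings across the mouth behind the die and its pointer stands at the long mark. Do not disturb the oil bottle, screwdriver, marker pen and counter lying near.

Things in the scene. Friction and masses are not known exactly. Their poses are not given: they have to be found in the camera images.
- holder: die holder bolted to the bench, fixed: a 110 x 176 x 6 mm aluminium plate on the bench top with a grey covered case on its +y end. Origin: on the bench top (z = 0), under the centre line of the die channel, which runs along the holder's +y axis. The plate spans x -70 to 40, y -80 to 96 mm; its top, z = 6 mm, is the loading plate and runs on level as the floor of the case
- mouth (a point): middle of the case's mouth, on the floor: holder (0, 26, 6) mm. Low lead-in cheeks (to z = 15 mm) flare to x = +-26.5 mm here and narrow to the straight inner walls at x = +-23.5 mm from y = 38 mm on
- back_stop (a point): middle of the back stop's face, on the floor: holder (0, 88, 6) mm. The roof (underside z = 43.5, top z = 48.5 mm, with a 14 mm sight slot along its middle) covers only y = 38 to 96 mm, so a finger can push the die from behind right up to the mouth
- die_1: the loose crimp die on the loading plate, about 0.42 kg: dark base flange 44 (x) x 62 (y) x 8 mm, on it a grey steel block 32 (x) x 44 (y) mm, z = 8 to 35 mm. Origin: centre of its underside. Starts askew (to 0.3 rad, 9 mm off line); slides at 2 to 5 N. 1.5 mm play each side in the case. Home: flange end on the back stop, origin at holder (0, 57, 6) mm, rear end flush with the mouth
- latch_knob (a joint): angle of the knob (rad), growing counter-clockwise seen from above. Clicks into place at 0 (released, first dot), 0.7 (second dot) and 1.4 (latched, long white mark); stops at -0.1 and 1.5; about 0.1 to 0.15 N m over a click. At 0 its pointer and latch arm point along the holder's -y, at 1.4 nearly along +x
- knob_grip (a point): on the knob's upright axis, z = 67 mm (holder x = -48, y = 23 mm), in the black bar to grip: 10 mm thick, 28 mm long, z = 53 to 77 mm, its length along the pointer (holder y at joint 0); axes turn with it. Below it a round boss, radius 22 mm, z = 16 to 48 mm
- latch_tip (a point): end of the steel latch arm under the knob: 8 mm wide, z = 7 to 13 mm, tip 47 mm from the knob's axis. Latched, it lies 2 to 3 mm behind the end of a die that is home; a die standing farther out gets in its way
- oil_bottle: bystander, loose: white squeeze bottle, 38 mm round, 120 mm tall, standing; origin at its foot
- driver_blue: bystander, loose: small screwdriver lying, 18 x 125 x 18 mm
- marker_black: bystander, loose: marker pen lying, 16 x 119 x 17 mm
- tally_counter: bystander, loose: pale hand counter, 52 x 64 x 23 mm

How it is judged:
By the outcome, as a careful person would: the job done as asked, in the order asked, and still so for the second after the job is handed in, with the robot touching nothing.
It also fails if it takes over 58 s, if anything falls off the work surface, if the arm or the gripper's body presses on something with over 40 N, if the wrist force passes 120 N, or if a joint passes its speed limit or range.

## Working session

There is one attempt and no reset: what is moved stays moved. The work goes in short steps, Python scripts to look and compute and a tool call to move; the robot and the scene stay as the last step left them, time stands still between calls to the robot, and variables do not carry over. Pictures are saved under pics/ and viewed, at most 10 in all, crops included, and the job is handed in when it is done.

Besides the shell and the picture viewer there is one more tool, called as name(argument=value, ...), one argument or row to a line, values as JSON. arm_command: Moves the arm, as the interface text tells. Its arguments: {"type":"object","properties":{"deltas":{"type":"array"}},"required":["deltas"]}

```bash
mkdir -p pics; cat > h.py <<'E'
import numpy as np, cv2
from cell import robot, camera
def pts(c):
    # world points from range image (pinhole cams)
    z=c["range_z"]; K=c["mtx"]; v,u=np.mgrid[:z.shape[0],:z.shape[1]]
    p=np.stack([(u-K[0,2])/K[0,0]*z,-(v-K[1,2])/K[1,1]*z,-z],-1)
    R=np.array(c["rotation"]); 
    return p@R.T+np.array(c["position"])
E
python3 - <<'E'
from h import *
for n in ("top","side"):
    c=camera(n); cv2.imwrite(f"pics/{n}0.png",c["frame"]); np.savez(f"{n}0.npz",**c); print(n,c["position"],c["rotation"],c["mtx"])
print(robot.get_state())
E
```

```text
top [0.31375163 0.17200811 1.32365556] [ 0.10802581 -0.12237083 -1.57337438] [[439.4077399    0.         274.19461852]
 [  0.         439.4077399  209.54933581]
 [  0.           0.           1.        ]]
side [0.33015675 0.8705059  0.68409286] [ 0.13879787 -1.21622747 -2.62254277] [[381.26502954   0.         269.52811019]
 [  0.         381.26502954 214.15451811]
 [  0.           0.           1.        ]]
{'clock': 0.1, 'joint_pos': array([ 1.05468142e+00,  3.81138190e-01,  1.29819018e+00, -7.91025733e-06,
        1.46359861e+00, -2.15303491e-01]), 'joint_velocities': array([-2.98093613e-04, -4.97623646e-04, -8.51925072e-04, -1.50473387e-04,
        8.00247621e-05, -6.22728224e-05]), 'joint_efforts': array([ 4.18162846e-03, -4.49225628e+01, -2.31653595e+01, -1.27643902e-04,
        3.70132140e-03,  4.15205432e-05]), 'tcp_pos': array([0.16281523, 0.5250307 , 0.20636664]), 'tool_rot': array([-4.70662151e-01, -3.10566030e+00,  1.96148404e-03]), 'wrist_force': array([0.57873198, 0.1590048 , 0.24956366]), 'ft_torque': array([0.03339848, 0.00112558, 0.00588314]), 'grip_force': 0.0, 'width': 0.08546408404433482}
```

```bash
cat >> h.py <<'E'
from scipy.spatial.transform import Rotation as Rot
def pts(c):
    z=c["range_z"]; K=c["mtx"]; v,u=np.mgrid[:z.shape[0],:z.shape[1]]
    p=np.stack([(u-K[0,2])/K[0,0]*z,-(v-K[1,2])/K[1,1]*z,-z],-1)
    return p@Rot.from_rotvec(c["rotation"]).as_matrix().T+np.array(c["position"])
E
python3 - <<'E'
from h import *
c=np.load("top0.npz"); P=pts(c)
for uv in [(100,100),(280,200),(200,300),(400,150)]: print(uv,P[uv[1],uv[0]])
E
```

```text
(100, 100) [ 0.86175708  0.70683051 -0.00245087]
(280, 200) [0.53208038 0.14224475 0.03812153]
(200, 300) [ 0.19861941  0.49855136 -0.75499097]
(400, 150) [ 6.94734320e-01 -2.33861719e-01 -9.98878007e-05]
```

View pics/top0.png

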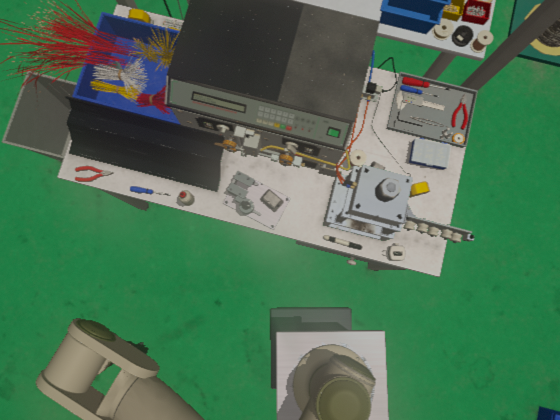

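View pics/side0.png

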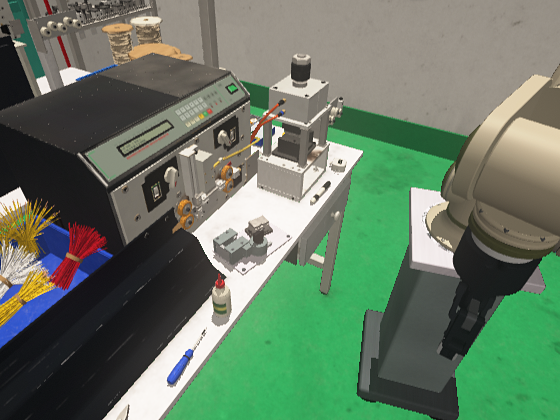

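Top view: holder near pixel (257,198), bottle (185,198), driver (145,190), marker (342,243), counter (396,252). Side view: the holder near (250,245). I'll enlarge both.

```bash
python3 - <<'E'
from h import *
a=cv2.imread("pics/top0.png")[160:240,205:305]; b=cv2.imread("pics/side0.png")[205:285,200:300]
i=np.vstack([cv2.resize(x,None,fx=7,fy=7,interpolation=cv2.INTER_CUBIC) for x in (a,)]); cv2.imwrite("pics/topc.png",i)
cv2.imwrite("pics/sidec.png",cv2.resize(b,None,fx=7,fy=7,interpolation=cv2.INTER_CUBIC))
P=pts(np.load("top0.npz"))
np.set_printoptions(linewidth=250)
print((P[166:232:2,215:295:2,2]*1000).round().astype(int))
E
```

```text
[[  63   72   67 ...    5    0   -4]
 [  54   57   59 ...    4    1 1324]
 [  47   47   50 ...    0   -3   -2]
 ...
 [-754 -753 -747 ...   -1   -1   -3]
 [-751 -760 -759 ...    1   -4   -5]
 [-755 -749 -752 ...    0    1    1]]
```

View pics/topc.png

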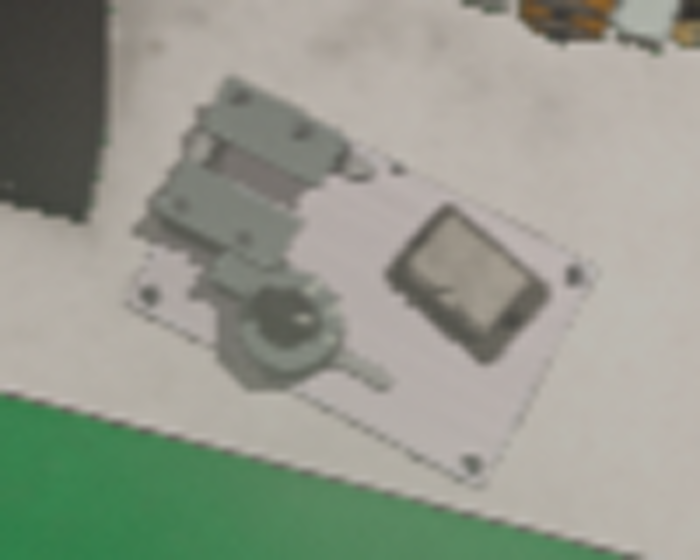

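View pics/sidec.png

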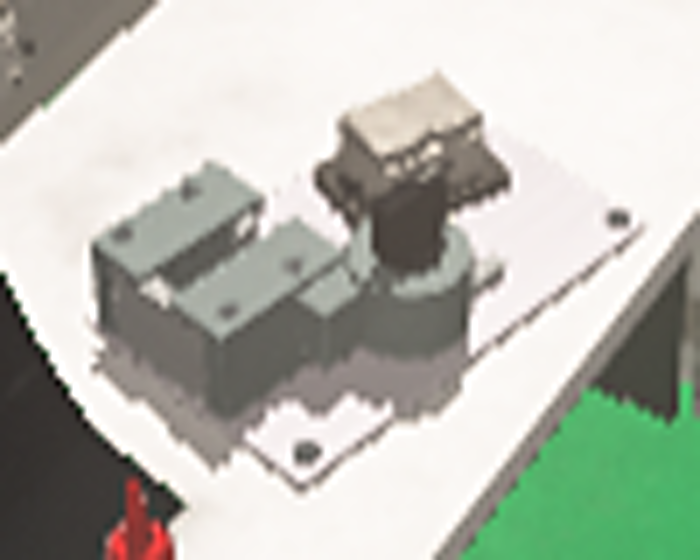

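The top crop shows the plate corners at crop px (130,305), (490,488) and (597,262). It also shows the die flange corners near (450,205), (550,292), (487,362), (388,275), and the latch arm pointing along -y to (390,380). The side crop confirms that the case is on the left and the die is behind the knob.

```bash
cat >> h.py <<'E'
def cast(c,uv,z,fish=False):
    uv=np.atleast_2d(np.array(uv,float)); K=c["mtx"]
    x=(uv[:,0]-K[0,2])/K[0,0]; y=(uv[:,1]-K[1,2])/K[1,1]
    if fish:
        r=np.hypot(x,y)+1e-12; d=np.stack([x/r*np.sin(r),-y/r*np.sin(r),-np.cos(r)],-1)
    else: d=np.stack([x,-y,-np.ones_like(x)],-1)
    d=d@Rot.from_rotvec(c["rotation"]).as_matrix().T; o=np.array(c["position"])
    return o+d*((z-o[2])/d[:,2])[:,None]
def fit2(H,W):
    H=np.array(H,float);W=np.array(W)[:,:2];h=H.mean(0);w=W.mean(0)
    a=H-h;b=W-w; th=np.arctan2((a[:,0]*b[:,1]-a[:,1]*b[:,0]).sum(),(a*b).sum())
    R=np.array([[np.cos(th),-np.sin(th)],[np.sin(th),np.cos(th)]]); t=w-R@h
    return t,th,np.linalg.norm(H@R.T+t-W,axis=1)
E
python3 - <<'E'
from h import *
c=np.load("top0.npz")
f=lambda l:(np.array(l)+.5)/7-.5+[205,160]
W=cast(c,f([(130,305),(490,488),(597,262)]),.006)
t,th,r=fit2([(-.07,.096),(-.07,-.08),(.04,-.08)],W); print(W.round(4),t,th,r)
D=cast(c,f([(450,205),(550,292),(487,362),(388,275)]),.014); print(D.round(4),D.mean(0))
R=np.array([[np.cos(th),-np.sin(th)],[np.sin(th),np.cos(th)]])
print("die in holder",(D[:,:2]-t)@R)
print("knob",R@[-.048,.023]+t)
s=np.load("side0.npz");P=pts(s)
g=lambda l:(np.array(l)+.5)/7-.5+[200,205]
print(cast(s,g([(302,490),(640,228)]),.006))
st=robot.get_state();w=camera("wrist");print(w["mtx"],w["position"],w["rotation"],st["tcp_pos"])
T=Rot.from_rotvec(st["tool_rot"]);print(T.as_matrix(),T.inv().apply(w["position"]-st["tcp_pos"]),(T.inv()*Rot.from_rotvec(w["rotation"])).as_matrix())
cv2.imwrite("pics/w0.png",w["frame"])
E
```

```text
[[0.5287 0.3142 0.006 ]
 [0.4482 0.1586 0.006 ]
 [0.5467 0.1114 0.006 ]] [0.54722411 0.19865464] -0.4696120236248269 [0.00184154 0.00058052 0.00219085]
[[0.5706 0.1752 0.014 ]
 [0.5322 0.1322 0.014 ]
 [0.5018 0.1596 0.014 ]
 [0.54   0.2021 0.014 ]] [0.53614625 0.16729189 0.014     ]
die in holder [[ 0.0314717  -0.01031628]
 [ 0.01665885 -0.06604562]
 [-0.02283645 -0.05537404]
 [-0.0080369  -0.00018693]]
knob [0.51482883 0.24088669]
[[0.53061158 0.32304501 0.006     ]
 [0.45074965 0.17000806 0.006     ]]
[[325.1922621    0.         280.15564644]
 [  0.         325.1922621  210.58582825]
 [  0.           0.           1.        ]] [0.09991882 0.54604933 0.37285945] [-0.22715317 -0.16741177  1.26174793] [0.16281523 0.5250307  0.20636664]
[[-9.55096546e-01  2.96294050e-01 -6.51659165e-04]
 [ 2.96294636e-01  9.55095876e-01 -1.16440779e-03]
 [ 2.77389883e-04 -1.30520497e-03 -9.99999110e-01]] [ 0.06634603  0.00122167 -0.16647614] [[-4.42398440e-04  9.65360963e-01  2.60917640e-01]
 [ 9.99998922e-01  7.92374383e-04 -1.23613464e-03]
 [-1.40006059e-03  2.60916812e-01 -9.65360273e-01]]
```

```bash
cat >> h.py <<'E'
def plan(pos,yang):
    """shift (cm, tool axes as they stand) and az turn to bring TCP to pos and tool y to world angle yang"""
    s=robot.get_state(); T=Rot.from_rotvec(s["tool_rot"]); M=T.as_matrix()
    ya=np.arctan2(M[1,1],M[0,1]); d=(yang-ya+np.pi)%(2*np.pi)-np.pi
    print("t",s["clock"],"tcp",s["tcp_pos"].round(4),"yang",ya.round(4),"tilt z",M[:,2].round(4),"shift cm",(T.inv().apply(np.array(pos)-s["tcp_pos"])*100).round(2),"az",round(-d,4))
E
python3 - <<'E'
from h import *
P=pts(np.load("top0.npz")).reshape(-1,3)
for x0 in np.arange(.4,.8,.05):
    print(round(x0,2),[round(float(P[(abs(P[:,0]-x0-.025)<.025)&(abs(P[:,1]-y0-.025)<.025)&(P[:,2]<1)][:,2].max(initial=-1)),2) for y0 in np.arange(0,.5,.05)])
plan((.543,.19,.2),-.47)
E
```

```text
0.4 [0.02, 0.01, 0.01, 0.01, 0.0, -0.73, -0.74, -0.74, -0.74, -0.74]
0.45 [0.11, 0.01, 0.01, 0.01, 0.05, 0.05, 0.01, 0.01, -0.74, -0.74]
0.5 [0.11, 0.01, 0.04, 0.05, 0.08, 0.08, 0.01, 0.01, 0.12, 0.01]
0.55 [0.26, 0.01, 0.01, 0.04, 0.06, 0.06, 0.02, 0.02, 0.09, 0.01]
0.6 [0.32, 0.31, 0.3, 0.16, 0.25, 0.05, 0.1, 0.09, 0.06, 0.04]
0.65 [0.35, 0.34, 0.34, 0.33, 0.32, 0.31, 0.29, 0.12, 0.1, 0.1]
0.7 [0.34, 0.34, 0.34, 0.34, 0.34, 0.34, 0.34, 0.33, 0.32, 0.19]
0.75 [0.34, 0.34, 0.34, 0.34, 0.34, 0.34, 0.34, 0.34, 0.34, 0.22]
t 0.15 tcp [0.1628 0.5251 0.2065] yang 1.27 tilt z [-6.e-04 -1.e-03 -1.e+00] shift cm [-46.24 -20.74   0.66] az 1.74
```

arm_command(
  deltas=[0, 0, 0.13, 0, 0, 0, 0, 0, 0, 0, -3.5, -1.8, 0, 0, 0, 0, 0, -3.5, -1.8, 0, 0],
)

```text
clock: 0.45
tcp_pos: [0.2115, 0.4627, 0.2064]
tool_rot: [-0.669, -3.069, 0.001]
wrist_force: [0.6, 0.1, -0.3]
width: 0.0855
grip_force: 0.0
```

```bash
python3 - <<'E'
from h import *
plan((.50,.19,.2),-.47)
P=pts(np.load("top0.npz")).reshape(-1,3)
for y0 in np.arange(.08,.32,.02):
    m=(abs(P[:,1]-y0)<.01)&(P[:,2]>.09)&(P[:,2]<1)&(P[:,0]>.5); print(round(y0,2),[(round(float(P[m&(P[:,2]<h)][:,0].min(initial=9)),3)) for h in (.15,.2,.3,.4)])
E
```

```text
t 0.45 tcp [0.2115 0.4627 0.2064] yang 1.1419 tilt z [-4.e-04 -7.e-04 -1.e+00] shift cm [-37.58 -12.8    0.65] az 1.6119
0.08 [0.613, 0.613, 0.613, 0.613]
0.1 [0.613, 0.613, 0.613, 0.613]
0.12 [0.619, 0.619, 0.619, 0.619]
0.14 [0.619, 0.619, 0.619, 0.619]
0.16 [0.628, 0.628, 0.628, 0.628]
0.18 [0.641, 0.641, 0.641, 0.641]
0.2 [0.646, 0.63, 0.63, 0.63]
0.22 [9.0, 0.631, 0.631, 0.631]
0.24 [0.65, 0.637, 0.637, 0.637]
0.26 [0.655, 0.654, 0.654, 0.654]
0.28 [0.662, 0.662, 0.662, 0.662]
0.3 [0.651, 0.651, 0.651, 0.651]
```

arm_command(
  deltas=[0, 0, 0, -3.75, -1.28, 0, 0, 0, 0, 0, -3.75, -1.28, 0, 0, 0, 0, 0, -3.75, -1.28, 0, 0, 0, 0, 0, -3.75, -1.28, 0, 0, 0, 0, 0, -3.75, -1.28, 0, 0, 0, 0, 0, -3.75, -1.28, 0, 0, 0, 0, 0, -3.75, -1.28, 0, 0, 0, 0, 0, -3.75, -1.28, 0, 0, 0, 0, 0, -3.75, -1.28, 0, 0, 0, 0, 0, -3.75, -1.28, 0, 0, 0, 0, 0.145, 0, 0, 0, 0, 0, 0, 0.145, 0, 0, 0, 0, 0, 0, 0.145, 0, 0, 0, 0, 0, 0, 0.145, 0, 0, 0, 0, 0, 0, 0.145, 0, 0, 0, 0, 0, 0, 0.145, 0, 0, 0, 0, 0, 0, 0.145, 0, 0, 0, 0, 0, 0, 0.145, 0, 0, 0, 0, 0, 0, 0.145, 0, 0, 0, 0, 0, 0, 0.145, 0, 0, 0, 0],
)

```text
clock: 2.45
tcp_pos: [0.4987, 0.1904, 0.2067]
tool_rot: [-2.543, -1.844, 0.001]
wrist_force: [0.9, 0.2, 0.1]
width: 0.0854
grip_force: 0.0
```

```bash
python3 - <<'E'
from h import *
plan((.50,.19,.2),-.47)
w=camera("wrist"); np.savez("w1.npz",**w); f=w["frame"]
cv2.imwrite("pics/w1.png",cv2.resize(f,(784,588),interpolation=cv2.INTER_CUBIC))
E
```

```text
t 2.45 tcp [0.4987 0.1904 0.2067] yang -0.316 tilt z [-7.e-04 -1.e-04 -1.e+00] shift cm [0.   0.14 0.67] az 0.154
```

View pics/w1.png

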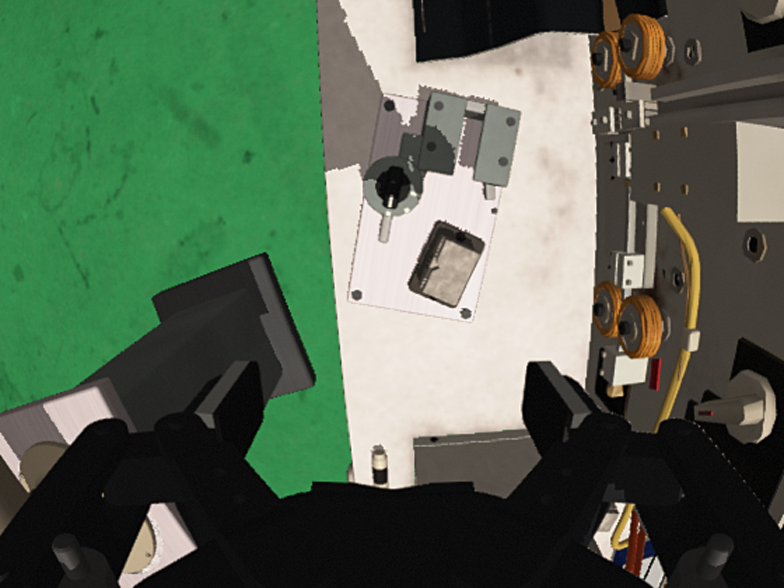

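The wrist view shows the plate with its corners near (380,93), (348,300) and (474,322). The case is at the top, the knob at (392,187) and the die flange around (447,265). I'll zoom in for accurate corners.

```bash
python3 - <<'E'
from h import *
f=np.load("w1.npz")["frame"][60:235,240:380]
cv2.imwrite("pics/w1c.png",cv2.resize(f[:,:],None,fx=3.4,fy=3.4,interpolation=cv2.INTER_CUBIC))
c=np.load("w1.npz")
# die flange: dark pixels on plate region
F=c["frame"]; hsv=cv2.cvtColor(F,cv2.COLOR_BGR2HSV)
m=((hsv[...,2]<185)).astype(np.uint8); roi=np.zeros_like(m); roi[155:222,285:352]=1; m&=roi
cs,_=cv2.findContours(m,cv2.RETR_EXTERNAL,cv2.CHAIN_APPROX_NONE); k=max(cs,key=cv2.contourArea); r=cv2.minAreaRect(k); print(r,cv2.boxPoints(r))
W=cast(c,cv2.boxPoints(r),.014,True); print(W.round(4),[np.linalg.norm(W[i]-W[i-1]) .round(4) for i in range(4)])
E
```

```text
((318.04815673828125, 188.0226593017578), (40.237823486328125, 56.20520782470703), 25.201122283935547) [[287.87817 204.88385]
 [311.81018 154.02832]
 [348.21814 171.16147]
 [324.28613 222.017  ]]
[[0.4993 0.1662 0.014 ]
 [0.5423 0.2133 0.014 ]
 [0.5762 0.1825 0.014 ]
 [0.5334 0.1335 0.014 ]] [np.float64(0.0472), np.float64(0.0637), np.float64(0.0458), np.float64(0.0651)]
```

View pics/w1c.png

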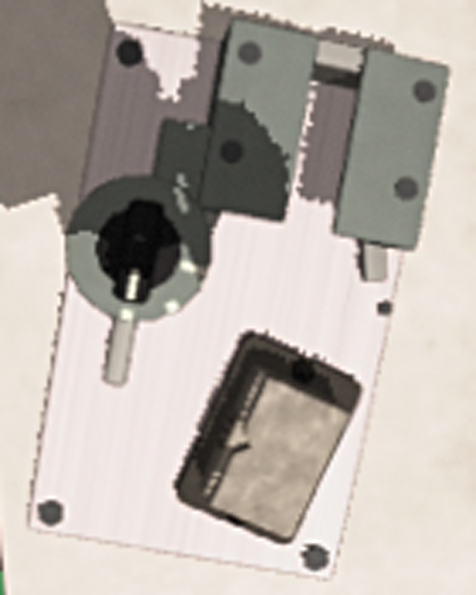

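The zoomed crop gives plate corners (112,24), (29,525), (333,578), flange corners (246,331), (362,379), (176,491) and roof slot corners (285,222), (335,235). The latch tip is at (115,384).

```bash
python3 - <<'E'
from h import *
c=np.load("w1.npz"); g=lambda l:(np.array(l)+.5)/3.4-.5+[240,60]
H=[(-.07,.096),(-.07,-.08),(.04,-.08)]
W=cast(c,g([(112,24),(29,525),(333,578)]),.006,True)
Rm=lambda th:np.array([[np.cos(th),-np.sin(th)],[np.sin(th),np.cos(th)]])
t,th,r=fit2(H,W); print("corners",t,th,r)
S=cast(c,g([(285,222),(335,235)]),.0485,True); L=cast(c,g([(115,384)]),.013,True)
toH=lambda W:((W[:,:2]-t)@Rm(th)*1000).round(1)
print("slot",toH(S),"latch",toH(L))
W2=np.vstack([W,S]);t,th,r=fit2(H+[(-.007,.038),(.007,.038)],W2);print("all",t,th,r)
print("slot",toH(S),"latch",toH(L))
D=cast(c,g([(246,331),(362,379),(176,491)]),.014,True); print("flange",toH(D))
td,thd,rd=fit2([(-.022,.031),(.022,.031),(-.022,-.031)],D); print("die world",td,thd,rd,"holder",Rm(th).T@(td-t),thd-th)
B=cast(c,g([(292,544),(343,412),(208,500)]),.041,True); print("block",toH(B))
print("knob",Rm(th)@[-.048,.023]+t)
u=Rm(thd)@[0,-.006]+td; plan((*u,.1),thd)
E
```

```text
corners [0.5492124  0.20490954] -0.48815628419325025 [0.00224646 0.00169504 0.00117383]
slot [[-7.7 37.6]
 [ 7.6 36.7]] latch [[-48.2 -23.9]]
all [0.54902693 0.20458691] -0.4893128880090371 [0.00194324 0.00200429 0.00137097 0.00070394 0.00109002]
slot [[-7.7 37.9]
 [ 7.6 37.1]] latch [[-48.2 -23.6]]
flange [[ -9.1   1.3]
 [ 32.   -7.1]
 [-22.  -55.6]]
die world [0.53849694 0.17377601] -0.7086640619341944 [0.00164445 0.00146251 0.00228157] holder [ 0.00518736 -0.03214472] -0.2193511739251573
block [[ 15.1 -59.7]
 [ 22.1 -15.5]
 [-13.8 -50.2]]
knob [0.51746989 0.24744893]
t 2.5 tcp [0.4987 0.1904 0.2067] yang -0.3231 tilt z [-7.e-04 -1.e-04 -1.e+00] shift cm [-0.87  4.09 10.66] az 0.3855
```

arm_command(
  deltas=[0, 0, 0, -0.5, 2.0, 0, 0.3, 0, 0, 0, -0.5, 2.0, 0, 0.3, 0, 0, 0.13, 0, 0, 0, 0.3, 0, 0, 0.13, 0, 0, 0, 0.3, 0, 0, 0.13, 0, 0, 0, 0.3, 0, 0, 0, 0, 0, 3.5, 0.3, 0, 0, 0, 0, 0, 3.5, 0.3, 0, 0, 0, 0, 0, 3.5, 0.3, 0, 0, 0, 0, 0, 0, 0.3],
)

```text
clock: 3.4
tcp_pos: [0.5314, 0.1684, 0.098]
tool_rot: [-2.844, -1.327, 0.013]
wrist_force: [-0.8, -0.1, 0.2]
width: 0.0595
grip_force: 0.0
```

```bash
python3 - <<'E'
from h import *
plan((.5333,.1677,.016),-.709)
c=camera("wrist"); np.savez("w2.npz",**c); cv2.imwrite("pics/w2.png",cv2.resize(c["frame"],(784,588),interpolation=cv2.INTER_CUBIC)); print(robot.get_state()["width"])
E
```

```text
t 3.4 tcp [0.5314 0.1684 0.098 ] yang -0.6977 tilt z [-8.9e-03 -9.0e-04 -1.0e+00] shift cm [0.12 0.25 8.2 ] az 0.0113
0.05990532714243453
```

View pics/w2.png

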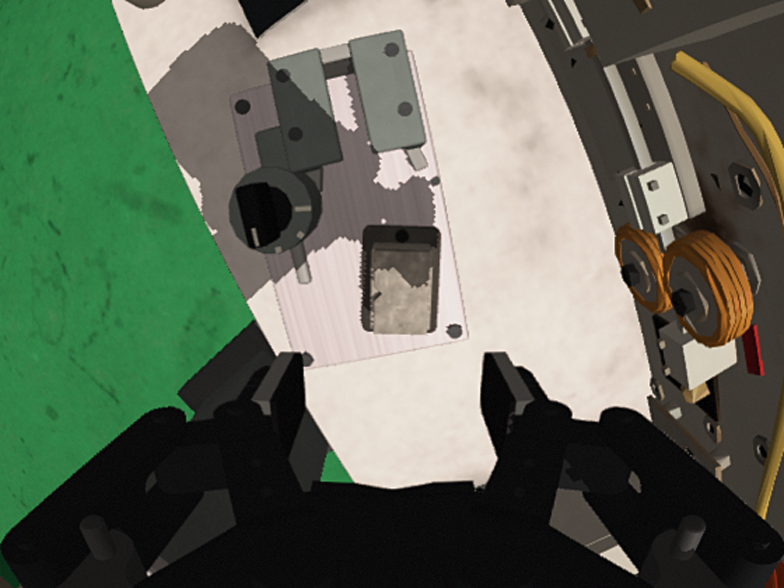

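The wrist picture shows the die centred below the fingers, with flange corners (364,227), (441,228), (361,330). The plate corners are (232,94), (291,369) and (468,338).

```bash
cat >> h.py <<'E'
Rm=lambda th:np.array([[np.cos(th),-np.sin(th)],[np.sin(th),np.cos(th)]])
HC=[(-.07,.096),(-.07,-.08),(.04,-.08)]
E
python3 - <<'E'
from h import *
c=np.load("w2.npz"); g=lambda l:(np.array(l)+.5)/1.4-.5
W=cast(c,g([(232,94),(291,369),(468,338)]),.006,True); S=cast(c,g([(342,158),(366,152)]),.0485,True)
t,th,r=fit2(HC,W); print(t,th,r,((S[:,:2]-t)@Rm(th)*1000).round(1))
D=cast(c,g([(364,227),(441,228),(361,330)]),.014,True)
td,thd,rd=fit2([(-.022,.031),(.022,.031),(-.022,-.031)],D); print("die",td,thd,rd,Rm(th).T@(td-t))
print("knob",Rm(th)@[-.048,.023]+t)
u=Rm(thd)@[0,-.008]+td; plan((*u,.016),thd)
E
```

```text
[0.54882728 0.20466606] -0.5119402968173612 [0.00292299 0.00203586 0.00188914] [[-8.1 38.3]
 [ 3.5 38.8]]
die [0.53831032 0.17191481] -0.7300533471295322 [0.00116471 0.00071977 0.00087336] [ 0.0068752  -0.03370434]
knob [0.5182481 0.2482311]
t 3.45 tcp [0.533  0.1686 0.1008] yang -0.6982 tilt z [-4.e-03 -4.e-04 -1.e+00] shift cm [-0.18  0.19  8.48] az 0.0319
```

arm_command(
  deltas=[0, 0, 0.03, -0.1, 0, 0, 0.3, 0, 0, 0, -0.1, 0.2, 2.5, 0.3, 0, 0, 0, 0, 0, 2.5, 0.3, 0, 0, 0, 0, 0, 2.0, 0.3, 0, 0, 0, 0, 0, 1.4, 0.3, 0, 0, 0, 0, 0, 0, 0.3, 0, 0, 0, 0, 0, 0, 0.5, 0, 0, 0, 0, 0, 0, 0.6, 0, 0, 0, 0, 0, 0, 0.8, 0, 0, 0, 0, 0, 0, 0.8, 0, 0, 0, 0, 0, 0, 0.8, 0, 0, 0, 0, 0, 0, 0.8],
)

```text
clock: 4.65
tcp_pos: [0.5341, 0.1659, 0.018]
tool_rot: [2.868, 1.282, 0.0]
wrist_force: [0.3, -0.0, -0.2]
width: 0.0167
grip_force: 0.0
```

```bash
python3 - <<'E'
from h import *
# target: die centre at holder (0,-30): pad at y=-38
t=np.array([.549,.2046]);th=-.495
print(robot.get_state()["ft_torque"])
plan((*(Rm(th)@[0,-.038]+t),.0163),th)
plan((*(Rm(th)@[0,-.006]+t),.0163),th)
c=camera("wrist"); np.savez("w3.npz",**c); cv2.imwrite("pics/w3.png",cv2.resize(c["frame"],(784,588),interpolation=cv2.INTER_CUBIC))
E
```

```text
[0.00954101 0.05053018 0.0462997 ]
t 4.65 tcp [0.5341 0.1659 0.018 ] yang -0.73 tilt z [ 1.e-04  0.e+00 -1.e+00] shift cm [ 0.19 -0.58  0.17] az -0.235
t 4.65 tcp [0.5341 0.1659 0.018 ] yang -0.73 tilt z [ 1.e-04  0.e+00 -1.e+00] shift cm [ 3.3  -1.33  0.18] az -0.235
```

View pics/w3.png

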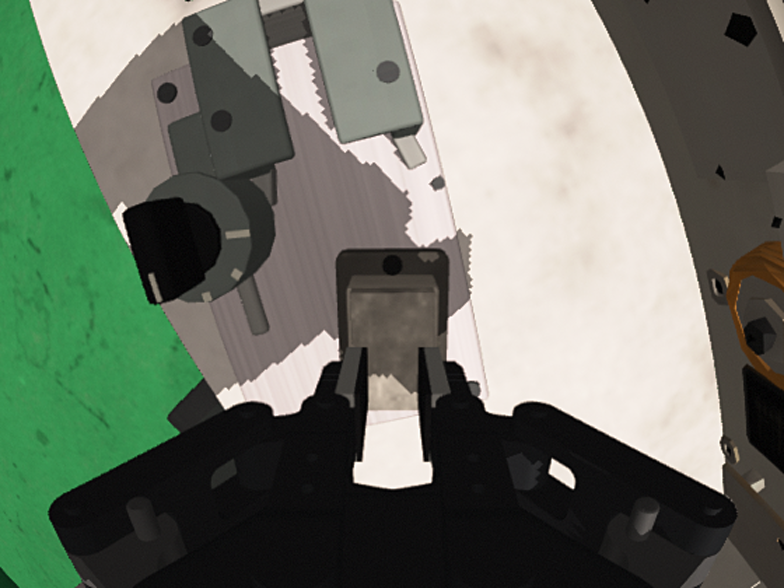

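The picture shows the fingers closed to 17 mm, apparently in front of and above the block at (348-440, 290-410), so nothing is held. I'll check with the range image.

```bash
cat >> h.py <<'E'
def fpt(c,u,v):
    # world point of a fisheye pixel from its range (along the optical axis)
    K=c["mtx"]; x=(u-K[0,2])/K[0,0]; y=(v-K[1,2])/K[1,1]; r=np.hypot(x,y)+1e-12
    d=np.array([x/r*np.sin(r),-y/r*np.sin(r),-np.cos(r)])/np.cos(r)*c["range_z"][int(round(v)),int(round(u))]
    return Rot.from_rotvec(c["rotation"]).apply(d)+c["position"]
E
python3 - <<'E'
from h import *
c=np.load("w3.npz"); s=robot.get_state(); T=Rot.from_rotvec(s["tool_rot"])
print(c["position"],T.inv().apply(c["position"]-s["tcp_pos"]),s["width"],s["grip_force"],s["tcp_pos"])
for n,(u,v) in dict(blockTop=(395,320),blockrear=(395,400),tipL=(352,352),tipLmid=(350,375),tipR=(434,352),Lin=(362,400),flange=(380,262),plate=(300,300),roof=(360,70),knob=(170,230)).items():
    p=fpt(c,u/1.4,v/1.4); print(n,p.round(4),(T.inv().apply(p-s["tcp_pos"])*1000).round(1))
E
```

```text
[0.57809128 0.21631865 0.18451961] [ 0.0669726  -0.00083624 -0.16653965] 0.01722723947725207 0.0 [0.53405836 0.16585441 0.01797849]
blockTop [0.5469 0.1802 0.0398] [ 19.3  -0.  -21.8]
blockrear [0.527  0.158  0.0405] [-10.6   0.  -22.6]
tipL [0.5317 0.1839 0.0502] [ 11.9 -13.8 -32.2]
tipLmid [0.5327 0.1836 0.0683] [ 12.3 -12.8 -50.3]
tipR [0.5514 0.1669 0.0513] [ 12.4  12.3 -33.3]
Lin [0.5292 0.175  0.0669] [  3.6  -9.8 -48.9]
flange [0.5523 0.1948 0.0127] [33.8 -5.7  5.3]
plate [0.5159 0.2043 0.0056] [ 16.6 -39.2  12.4]
roof [0.5925 0.2469 0.0473] [ 99.3 -10.5 -29.3]
knob [0.5235 0.2483 0.0681] [ 54.3 -62.9 -50.1]
```

```bash
python3 - <<'E'
from h import *
c=np.load("w3.npz"); s=robot.get_state(); T=Rot.from_rotvec(s["tool_rot"]); print(robot.grasp_offset, [a for a in dir(robot) if a[0]!="_"])
for col in (350,362,425,436):
  for v in range(344,470,12):
    p=fpt(c,col/1.4,v/1.4); print(col,v,(T.inv().apply(p-s["tcp_pos"])*1000).round(0),end=";")
  print()
for u,v in [(392,495),(392,510),(392,540),(300,420),(480,420),(250,410),(330,370)]:
    p=fpt(c,u/1.4,v/1.4); print(u,v,(T.inv().apply(p-s["tcp_pos"])*1000).round(0))
E
```

```text
-0.0187 ['Unreachable', 'get_state', 'grasp_offset', 'sign_off']
350 344 [  8. -16. -15.];350 356 [ 12. -14. -35.];350 368 [ 12. -13. -45.];350 380 [ 12. -13. -53.];350 392 [ 12. -12. -60.];350 404 [  9. -12. -61.];350 416 [  8. -12. -65.];350 428 [ 10. -11. -74.];350 440 [  3. -12. -70.];350 452 [ -1. -12. -70.];350 464 [ -4. -12. -71.];
362 344 [ 11. -11. -22.];362 356 [ 12. -10. -36.];362 368 [ 12. -10. -45.];362 380 [ 10. -10. -49.];362 392 [  6. -10. -49.];362 404 [  3. -10. -51.];362 416 [ -1. -10. -51.];362 428 [ -4. -10. -52.];362 440 [ -8. -10. -52.];362 452 [ -8. -10. -59.];362 464 [-70. -16.  19.];
425 344 [ 11.  10. -23.];425 356 [ 12.   9. -36.];425 368 [ 12.   9. -45.];425 380 [ 12.   8. -54.];425 392 [ 12.   8. -60.];425 404 [  9.   8. -62.];425 416 [  5.   8. -61.];425 428 [  1.   8. -61.];425 440 [ -3.   8. -61.];425 452 [ -7.   8. -60.];425 464 [-69.  15.  18.];
436 344 [  8.  15. -15.];436 356 [ 12.  13. -35.];436 368 [ 12.  12. -45.];436 380 [ 12.  11. -54.];436 392 [ 12.  10. -61.];436 404 [ 14.  10. -70.];436 416 [ 12.  10. -72.];436 428 [  9.  10. -73.];436 440 [ 10.   9. -81.];436 452 [ -1.  10. -70.];436 464 [ -4.  10. -71.];
392 495 [  12.   -1. -101.]
392 510 [  11.   -1. -105.]
392 540 [  12.   -1. -113.]
300 420 [ 13. -22. -77.]
480 420 [ 13.  19. -77.]
250 410 [ 14. -35. -75.]
330 370 [  8. -20. -38.]
```

The range data shows the real fingertips about 31 mm short of the reported TCP, so the fingers closed above the block. I'll reopen, go 30 mm lower and grip.

arm_command(
  deltas=[0, 0, 0, -0.2, 0, 0, 0.3, 0, 0, 0, 0, 0, 0, 0.3, 0, 0, 0, 0, 0, 0, 0.3, 0, 0, 0, 0, 0, 0, 0.3, 0, 0, 0, 0, 0, 0.8, 0.3, 0, 0, 0, 0, 0, 0.8, 0.3, 0, 0, 0, 0, 0, 0.7, 0.3, 0, 0, 0, 0, 0, 0.6, 0.3, 0, 0, 0, 0, 0, 0, 0.5, 0, 0, 0, 0, 0, 0, 0.6, 0, 0, 0, 0, 0, 0, 0.8, 0, 0, 0, 0, 0, 0, 0.8, 0, 0, 0, 0, 0, 0, 0.8, 0, 0, 0, 0, 0, 0, 0.8],
)

```text
clock: 6.1
tcp_pos: [0.533, 0.1644, -0.0107]
tool_rot: [2.868, 1.282, 0.001]
wrist_force: [-0.0, 0.6, 3.1]
width: 0.0312
grip_force: 61.0
```

```bash
python3 - <<'E'
from h import *
t=np.array([.549,.2046]);th=-.495
c=camera("wrist"); np.savez("w4.npz",**c); s=robot.get_state();T=Rot.from_rotvec(s["tool_rot"]); print(s["width"],s["grip_force"],s["wrist_force"])
for u,v in [(350,348),(362,350),(395,300),(392,390)]:
    p=fpt(c,u/1.4,v/1.4); print(u,v,p.round(4),(T.inv().apply(p-s["tcp_pos"])*1000).round(0))
plan((*(Rm(th)@[0,-.038]+t),-.012),th); plan((*(Rm(th)@[0,-.009]+t),-.012),th)
cv2.imwrite("pics/w4.png",cv2.resize(c["frame"],(784,588),interpolation=cv2.INTER_CUBIC))
E
```

```text
0.03088490676587011 61.102826533606276 [-0.25131578  0.46815403  4.90947189]
350 348 [0.5375 0.1883 0.0404] [ 21. -12. -51.]
362 350 [0.5395 0.1856 0.0402] [ 20.  -9. -51.]
395 300 [0.5534 0.1875 0.0278] [ 31.  -0. -39.]
392 390 [0.5373 0.1709 0.0398] [  8.  -1. -51.]
t 6.15 tcp [ 0.5329  0.1644 -0.0108] yang -0.73 tilt z [ 7.e-04  1.e-04 -1.e+00] shift cm [ 0.37 -0.6   0.12] az -0.235
t 6.15 tcp [ 0.5329  0.1644 -0.0108] yang -0.73 tilt z [ 7.e-04  1.e-04 -1.e+00] shift cm [ 3.19 -1.27  0.13] az -0.235
```

arm_command(
  deltas=[0, 0, 0, 0, 0, -0.1, 0.8, 0, 0, 0, 0.2, -0.3, 0, 0.8, 0, 0, 0, 0.2, -0.3, 0, 0.8, 0, 0, -0.08, 0, 0, 0, 0.8, 0, 0, -0.08, 0, 0, 0, 0.8, 0, 0, -0.075, 0, 0, 0, 0.8, 0, 0, 0, 0, 0, 0, 0.8, 0, 0, 0, 0, 0, 0, 0.8],
)

```text
clock: 6.95
tcp_pos: [0.5306, 0.1716, -0.0103]
tool_rot: [-2.699, -1.607, 0.001]
wrist_force: [-0.2, -0.1, -4.0]
width: 0.0308
grip_force: 60.1
```

```bash
python3 - <<'E'
from h import *
t=np.array([.549,.2046]);th=-.495
plan((*(Rm(th)@[0,-.009]+t),-.0095),th)
c=camera("wrist"); np.savez("w5.npz",**c)
cv2.imwrite("pics/w5.png",cv2.resize(c["frame"],(784,588),interpolation=cv2.INTER_CUBIC)); print(robot.get_state()["wrist_force"],robot.get_state()["grip_force"])
E
```

```text
t 6.95 tcp [ 0.5306  0.1716 -0.0103] yang -0.4968 tilt z [-6.e-04 -0.e+00 -1.e+00] shift cm [ 2.88  0.04 -0.08] az -0.0018
[ 0.50279226 -1.18166864 -4.05098694] 60.101210775810614
```

View pics/w5.png

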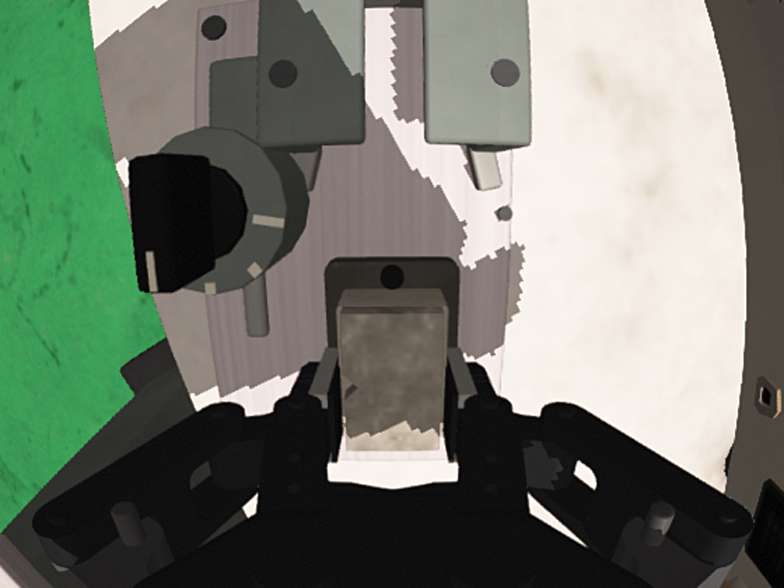

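The picture shows the die squared up in the fingers with its flange front edge from (326,258) to (459,260). The roof slot corners are at (364,143) and (425,144), so the die is nearly on line.

```bash
python3 - <<'E'
from h import *
c=np.load("w5.npz"); s=robot.get_state();T=Rot.from_rotvec(s["tool_rot"])
f=lambda l,z:(T.inv().apply(cast(c,(np.array(l)+.5)/1.4-.5,z,True)-s["tcp_pos"])*1000).round(1)
print("slot",f([(364,143),(425,144),(364,60),(425,60)],.0485)); print("roof outer",f([(260,143),(531,146),(527,60)],.0485))
print("flange",f([(326,264),(459,264),(326,310),(459,310)],.015)); print("block",f([(337,308),(447,308)],.042))
print("plate R edge",f([(513,170),(501,355)],.006), "latch", f([(246,335),(268,335)],.013), "knobmarks")
E
```

```text
slot [[ 74.8  -7.3 -58.8]
 [ 74.6   6.9 -58.8]
 [ 95.1  -7.3 -58.8]
 [ 95.1   6.9 -58.8]]
roof outer [[ 75.8 -32.4 -58.8]
 [ 75.2  32.5 -58.8]
 [ 96.7  31.7 -58.8]]
flange [[ 39.4 -21.9 -25.3]
 [ 39.3  20.4 -25.3]
 [ 24.1 -22.4 -25.3]
 [ 24.1  21.  -25.3]]
block [[ 32.9 -15.3 -52.3]
 [ 32.9  13.6 -52.3]]
plate R edge [[ 69.8  39.4 -16.3]
 [  4.1  38.7 -16.3]] latch [[ 14.3 -51.5 -23.2]
 [ 14.4 -43.5 -23.3]] knobmarks
```

arm_command(
  deltas=[0, 0, 0, 0.4, 0.05, 0, 0.8, 0, 0, 0, 0.5, 0, 0, 0.8, 0, 0, 0, 0.5, 0, 0, 0.8, 0, 0, 0, 0.5, 0, 0, 0.8, 0, 0, 0, 0.5, 0, 0, 0.8, 0, 0, 0, 0.4, 0, 0, 0.8, 0, 0, 0, 0, 0, 0, 0.8, 0, 0, 0, 0, 0, 0.08, 0.8, 0, 0, 0, 0, 0, 0, 0.8],
)

```text
clock: 7.9
tcp_pos: [0.5447, 0.1958, -0.0107]
tool_rot: [-2.698, -1.609, -0.001]
wrist_force: [-0.7, 0.9, -2.4]
width: 0.031
grip_force: 60.4
```

```bash
python3 - <<'E'
from h import *
plan((.53,.17,0),-.495); s=robot.get_state(); print(s["wrist_force"],s["grip_force"],s["width"])
P=pts(np.load("top0.npz")).reshape(-1,3)
for y0 in np.arange(-.14,.14,.02):
    print(round(y0,2),[round(float(P[(abs(P[:,0]-x0)<.01)&(abs(P[:,1]-y0)<.01)&(P[:,2]<1)][:,2].max(initial=-1)),2) for x0 in np.arange(.4,.64,.02)])
c=camera("wrist"); np.savez("w6.npz",**c); cv2.imwrite("pics/w6.png",cv2.resize(c["frame"],(784,588),interpolation=cv2.INTER_CUBIC))
E
```

```text
t 7.9 tcp [ 0.5447  0.1958 -0.0107] yang -0.4952 tilt z [ 3.e-04  2.e-04 -1.e+00] shift cm [-2.96 -0.07 -1.07] az -0.0002
[-0.70347291  0.85465696 -2.44128914] 60.38529287397978 0.030982050795666065
-0.14 [0.0, 0.23, 0.3, 0.3, 0.3, 0.3, 0.3, 0.3, 0.3, -1.0, -1.0, -1.0]
-0.12 [0.0, 0.24, 0.3, 0.3, 0.36, 0.37, 0.37, 0.3, 0.3, -1.0, -1.0, -1.0]
-0.1 [0.02, 0.11, 0.3, 0.3, 0.37, 0.38, 0.38, 0.3, 0.3, -1.0, -1.0, -1.0]
-0.08 [0.02, 0.0, 0.3, 0.3, 0.38, 0.38, 0.38, 0.3, 0.3, -1.0, -1.0, -0.0]
-0.06 [0.02, 0.02, 0.23, 0.3, 0.3, 0.3, 0.3, 0.3, 0.3, 0.3, -1.0, 0.0]
-0.04 [0.02, 0.02, 0.23, 0.3, 0.3, 0.3, 0.3, 0.3, 0.3, 0.23, 0.22, 0.16]
-0.02 [0.01, 0.02, 0.11, 0.3, 0.3, 0.3, 0.28, 0.29, 0.11, 0.11, 0.2, 0.31]
0.0 [0.01, 0.02, 0.01, 0.23, 0.11, 0.11, 0.11, 0.28, 0.27, 0.25, 0.22, 0.31]
0.02 [0.01, 0.01, 0.01, 0.11, 0.11, 0.0, 0.01, 0.0, 0.0, 0.01, 0.14, 0.3]
0.04 [0.0, 0.0, 0.01, 0.01, 0.01, 0.0, 0.0, 0.01, 0.0, 0.0, 0.0, 0.3]
0.06 [0.0, 0.01, 0.0, 0.0, 0.0, 0.01, 0.0, 0.0, 0.0, 0.01, 0.0, 0.27]
0.08 [-0.74, 0.01, 0.01, 0.01, 0.0, 0.01, 0.01, 0.01, 0.01, 0.0, 0.01, 0.17]
0.1 [-0.74, 0.0, 0.01, 0.0, 0.01, 0.0, 0.0, 0.0, 0.0, 0.01, 0.0, 0.22]
0.12 [-0.75, -0.0, 0.01, 0.01, 0.0, 0.01, 0.01, 0.01, 0.01, 0.0, 0.0, 0.25]
0.14 [-0.74, 0.0, 0.01, 0.0, 0.01, 0.01, 0.04, 0.04, 0.01, 0.01, 0.01, 0.16]
```

```bash
python3 - <<'E'
from h import *
c=np.load("w3.npz"); p0=np.array([0.53405836,0.16585441,0.01797849]); 
K=c["mtx"]; v,u=np.mgrid[:420,:560]; x=(u-K[0,2])/K[0,0]; y=(v-K[1,2])/K[1,1]; r=np.hypot(x,y)+1e-9
d=np.stack([x/r*np.sin(r),-y/r*np.sin(r),-np.cos(r)],-1)/np.cos(r)[...,None]*c["range_z"][...,None]
s=robot.get_state()
Tm=np.array(c["position"])
R=Rot.from_rotvec(c["rotation"]).as_matrix(); P=d@R.T+Tm
ya=-.73; X=np.array([-np.sin(ya),np.cos(ya),0]); Y=np.array([np.cos(ya),np.sin(ya),0])
q=P-p0; tx=q@X*1000; ty=q@Y*1000; tz=-q[...,2]*1000
for z in range(-120,-30,6):
    m=(abs(tz-z)<3)&(abs(tx)<30)&(v>235); yy=ty[m]
    if m.sum(): print(z,m.sum(),yy.min().round(),yy.max().round(),tx[m].min().round(),tx[m].max().round())
E
```

```text
-120 9804 -65.0 63.0 -5.0 22.0
-114 7461 -66.0 64.0 0.0 21.0
-108 5284 -64.0 62.0 -2.0 20.0
-102 5264 -60.0 58.0 -9.0 19.0
-96 4380 -56.0 95.0 -10.0 25.0
-90 2710 -53.0 101.0 -10.0 30.0
-84 2523 -51.0 101.0 -11.0 30.0
-78 4154 -46.0 97.0 -11.0 30.0
-72 1672 -43.0 95.0 -8.0 29.0
-66 976 -37.0 149.0 -30.0 15.0
-60 1191 -21.0 150.0 -30.0 13.0
-54 796 -23.0 150.0 -30.0 13.0
-48 843 -23.0 150.0 -30.0 13.0
-42 639 -23.0 150.0 -30.0 19.0
-36 777 -23.0 152.0 -30.0 18.0
```

arm_command(
  deltas=[0, 0, 0, 0, 0, 0, 0.58, 0, 0, 0, 0, 0, 0, 0.58, 0, 0, 0, 0, 0, 0, 0.58, 0, 0, 0, 0, 0, -0.5, 0.58, 0, 0, 0, 0, 0, -1.5, 0.58, 0, 0, 0, 0, 0, -2.5, 0.58, 0, 0, 0, 0, 0, -3.0, 0.58, 0, 0, 0, -2.5, 0, 0, 1, 0, 0, 0, -2.5, 0, 0, 1, 0, 0, -0.13, 0, 0, 0, 1, 0, 0, -0.13, 0, 0, 0, 1, 0, 0, -0.13, 0, 0, 0, 1, 0, 0, -0.13, 0, 0, 0, 1, 0, 0, -0.13, 0, 0, 0, 1, 0, 0, -0.13, 0, 0, 0, 1],
)

```text
clock: 9.45
tcp_pos: [0.521, 0.1517, 0.0646]
tool_rot: [1.876, 2.519, 0.001]
wrist_force: [0.7, 1.3, -0.8]
width: -0.0
grip_force: 0.0
```

arm_command(
  deltas=[0, 0, -0.13, 0, 0, 0, 1, 0, 0, -0.13, 0, 0, 0, 1, 0, 0, -0.13, 0, 0, 0, 1, 0, 0, -0.13, 0, 0, 0, 1, 0, 0, -0.13, 0, 0, 0, 1, 0, 0, -0.14, 0, 0, 0, 1, -0.12, 0, 0, 0, 0, 0, 1, -0.12, 0, 0, 0, 0, 0, 1, -0.11, 0, 0, 0, 0, 0, 1, 0, 0, 0, 0, 0, 0, 1],
)

```text
clock: 10.45
tcp_pos: [0.52, 0.1503, 0.064]
tool_rot: [0.744, 2.919, 0.518]
wrist_force: [-0.1, -0.2, 0.4]
width: -0.0001
grip_force: 0.0
```

```bash
cat >> h.py <<'E'
def cloud(c):
    K=c["mtx"]; v,u=np.mgrid[:420,:560]; x=(u-K[0,2])/K[0,0]; y=(v-K[1,2])/K[1,1]; r=np.hypot(x,y)+1e-9
    d=np.stack([x/r*np.sin(r),-y/r*np.sin(r),-np.cos(r)],-1)/np.cos(r)[...,None]*c["range_z"][...,None]
    return d@Rot.from_rotvec(c["rotation"]).as_matrix().T+c["position"]
E
python3 - <<'E'
from h import *
s=robot.get_state();T=Rot.from_rotvec(s["tool_rot"]); print(s["clock"],s["width"],s["tcp_pos"],s["wrist_force"],s["joint_pos"].round(2)); M=T.as_matrix(); print(M.round(3))
c=camera("wrist"); np.savez("w7.npz",**c); cv2.imwrite("pics/w7.png",c["frame"])
P=cloud(c); t=np.array([.549,.2046]);th=-.495
H=np.concatenate([(P[...,:2]-t)@Rm(th),P[...,2:]],-1)*1000
# block top, roof in the holder frame
b=H[(abs(H[...,2]-41)<2.5)&(abs(H[...,0])<22)&(H[...,1]<37)&(H[...,1]>-60)]; print("block top",len(b),np.percentile(b,[1,50,99],axis=0).round(1) if len(b) else 0)
f=H[(abs(H[...,2]-14)<2.5)&(abs(H[...,0])<30)&(H[...,1]<37)&(H[...,1]>-60)]; print("flange",len(f),np.percentile(f,[1,99],axis=0).round(1) if len(f) else 0)
q=(P.reshape(-1,3)-s["tcp_pos"])@M*1000; m=(abs(q[:,0])<14)&(abs(q[:,1])<35)&(q[:,2]>-90)&(q[:,2]<-15); q=q[m]
for z in range(-75,-15,6):
    k=abs(q[:,2]-z)<3; print(z,k.sum(),q[k].min(0).round(),q[k].max(0).round()) if k.sum() else 0
E
```

```text
10.45 -0.00011571430090293732 [0.52004318 0.15032615 0.06401907] [-0.12875451 -0.20012546  0.35503035] [-0.11  0.45  1.73  0.43  0.88 -1.45]
[[-0.878  0.45   0.163]
 [ 0.478  0.824  0.302]
 [ 0.001  0.344 -0.939]]
block top 2182 [[-14.5 -23.2  39. ]
 [ -1.   -3.4  40.7]
 [ 13.3  20.7  42. ]]
flange 1393 [[-22.5 -31.7  11.7]
 [ 29.   35.3  16.2]]
-75 2076 [ -9. -35. -78.] [ 14.  35. -72.]
-69 1267 [-10. -31. -72.] [ 14.  34. -66.]
-63 704 [-10. -19. -66.] [ 14.  21. -60.]
-57 293 [ -8. -13. -60.] [ 12.  14. -54.]
-51 399 [  7. -13. -54.] [ 12.  15. -48.]
-45 410 [  7. -13. -48.] [ 12.  14. -42.]
-39 328 [  7. -13. -42.] [ 12.  14. -36.]
-33 290 [  7. -12. -36.] [ 12.  14. -30.]
-27 74 [  7. -10. -30.] [ 12.  10. -27.]
```

arm_command(
  deltas=[0, 0, 0, 0, 0, 2.5, 1, 0, 0, 0, 0, 0, 2.5, 1, 0, 0, 0, 0, 0, 2.0, 1, 0, 0, 0, 0, 0, 0.7, 1, 0, 0, 0, 0, 0, 0, 1, 0, 0, 0, 0, 0.47, 0.17, 1, 0, 0, 0, 0, 0.47, 0.17, 1, 0, 0, 0, 0, 0.47, 0.17, 1, 0, 0, 0, 0, 0.47, 0.17, 1, 0, 0, 0, 0, 0.47, 0.17, 1],
)

```text
clock: 11.5
tcp_pos: [0.5457, 0.1972, -0.0078]
tool_rot: [0.739, 2.92, 0.516]
wrist_force: [-1.9, -3.5, 2.0]
width: -0.0
grip_force: 1.6
```

```bash
cat > look.py <<'E'
from h import *
import sys
s=robot.get_state();M=Rot.from_rotvec(s["tool_rot"]).as_matrix()
t=np.array([.549,.2046]);th=-.495
k=s["tcp_pos"]+M@[0,.014,-.030]; print(s["clock"],"corner",(Rm(th).T@(k[:2]-t)*1000).round(1),k[2].round(4),"F",s["wrist_force"].round(1),"alongY",(Rm(th).T@s["wrist_force"][:2]).round(1))
c=camera("wrist"); np.savez(sys.argv[1]+".npz",**c); cv2.imwrite(f"pics/{sys.argv[1]}.png",c["frame"])
P=cloud(c); H=np.concatenate([(P[...,:2]-t)@Rm(th),P[...,2:]],-1)*1000
b=H[(abs(H[...,2]-41)<2.5)&(abs(H[...,0])<22)&(H[...,1]<37)&(H[...,1]>-60)]; print("block top",len(b),np.percentile(b,[1,99],axis=0).round(1) if len(b) else 0)
for y in (-30,-20,-10,0,10,20,30):
    f=H[(abs(H[...,2]-14)<2.5)&(abs(H[...,0])<30)&(abs(H[...,1]-y)<2)]; print("flange x at",y,len(f),f[:,0].min().round(1) if len(f) else 0,f[:,0].max().round(1) if len(f) else 0)
E
python3 look.py w8
```

```text
11.5 corner [ 0.6 -5.2] 0.0252 F [-1.9 -3.5  2. ] alongY [-0. -4.]
block top 3870 [[-14.6 -29.4  38.7]
 [ 11.7  36.4  42.9]]
flange x at -30 0 0 0
flange x at -20 1 -10.7 -10.7
flange x at -10 232 -22.6 -8.4
flange x at 0 118 -22.7 -16.1
flange x at 10 106 -22.7 -16.0
flange x at 20 97 -22.6 -15.9
flange x at 30 55 -20.4 -15.8
```

arm_command(
  deltas=[0, 0, 0, 0, 0.47, 0.17, 1, 0, 0, 0, 0, 0.47, 0.17, 1, 0, 0, 0, 0, 0.47, 0.17, 1, 0, 0, 0, 0, 0.47, 0.17, 1, 0, 0, 0, 0, 0.47, 0.17, 1, 0, 0, 0, 0, 0.47, 0.17, 1, 0, 0, 0, 0, 0.28, 0.1, 1, 0, 0, 0, 0, 0, 0, 1],
)

```text
clock: 12.35
tcp_pos: [0.5612, 0.2265, -0.0081]
tool_rot: [0.739, 2.92, 0.517]
wrist_force: [-1.3, 0.4, 0.4]
width: 0.0003
grip_force: 0.0
```

```bash
python3 look.py w9
```

```text
12.35 corner [ 0.3 27.9] 0.0249 F [-1.3  0.4  0.4] alongY [-1.3 -0.2]
block top 1271 [[-14.9   1.3  38.6]
 [  5.8  36.9  43.2]]
flange x at -30 0 0 0
flange x at -20 0 0 0
flange x at -10 0 0 0
flange x at 0 0 0 0
flange x at 10 3 -11.0 -10.9
flange x at 20 207 -21.2 -8.7
flange x at 30 0 0 0
```

arm_command(
  deltas=[0, 0, 0, 0, 0.19, 0.07, 1, 0, 0, 0, 0, 0.19, 0.07, 1, 0, 0, 0, 0, 0.14, 0.05, 1, 0, 0, 0, 0, 0, 0, 1],
)

```text
clock: 12.8
tcp_pos: [0.5637, 0.231, -0.0081]
tool_rot: [0.739, 2.92, 0.516]
wrist_force: [0.3, -0.5, 0.1]
width: 0.0001
grip_force: 0.2
```

arm_command(
  deltas=[0, 0, 0, 0, 0.09, 0.03, 1],
)

```text
clock: 12.9
tcp_pos: [0.564, 0.2316, -0.0081]
tool_rot: [0.739, 2.92, 0.516]
wrist_force: [-1.7, -1.4, 1.2]
width: 0.0001
grip_force: 0.9
```

```bash
python3 look.py w10
```

```text
12.9 corner [ 0.4 33.8] 0.0249 F [-1.7 -1.4  1.2] alongY [-0.8 -2. ]
block top 765 [[-14.6   6.8  38.6]
 [  3.9  36.9  43.3]]
flange x at -30 0 0 0
flange x at -20 0 0 0
flange x at -10 0 0 0
flange x at 0 0 0 0
flange x at 10 0 0 0
flange x at 20 1 -10.9 -10.9
flange x at 30 97 -15.3 -8.4
```

Still sliding. I'll go on in 0.7 mm steps until the force rises.

arm_command(
  deltas=[0, 0, 0, 0, 0.07, 0.025, 1, 0, 0, 0, 0, 0, 0, 1],
)

```text
clock: 13.15
tcp_pos: [0.5644, 0.2324, -0.0081]
tool_rot: [0.739, 2.92, 0.516]
wrist_force: [-0.4, -1.4, -1.1]
width: 0.0001
grip_force: 0.6
```

arm_command(
  deltas=[0, 0, 0, 0, 0.07, 0.025, 1, 0, 0, 0, 0, 0, 0, 1],
)

```text
clock: 13.35
tcp_pos: [0.5648, 0.233, -0.008]
tool_rot: [0.739, 2.92, 0.516]
wrist_force: [-1.0, -1.3, -1.3]
width: -0.0002
grip_force: 0.9
```

arm_command(
  deltas=[0, 0, 0, 0, 0.07, 0.025, 1, 0, 0, 0, 0, 0, 0, 1],
)

```text
clock: 13.55
tcp_pos: [0.5649, 0.2331, -0.0081]
tool_rot: [0.739, 2.921, 0.515]
wrist_force: [-2.7, -6.8, 0.9]
width: 0.0003
grip_force: 3.4
```

arm_command(
  deltas=[0, 0, 0, 0, 0.07, 0.025, 1, 0, 0, 0, 0, 0, 0, 1],
)

```text
clock: 13.75
tcp_pos: [0.565, 0.2331, -0.0081]
tool_rot: [0.739, 2.921, 0.514]
wrist_force: [-4.8, -11.6, 3.2]
width: -0.0001
grip_force: 6.1
```

```bash
python3 look.py w11
```

```text
13.75 corner [ 0.5 35.6] 0.0249 F [ -4.8 -11.6   3.2] alongY [  1.3 -12.5]
block top 606 [[-14.5   8.3  38.5]
 [  3.2  36.9  43.4]]
flange x at -30 0 0 0
flange x at -20 0 0 0
flange x at -10 0 0 0
flange x at 0 0 0 0
flange x at 10 0 0 0
flange x at 20 2 -11.0 -10.8
flange x at 30 100 -15.3 -8.3
```

arm_command(
  deltas=[0, 0, 0, 0, -0.2, -0.07, 1, 0, 0, 0, 0, -0.94, -0.34, 1, 0, 0, 0, 0, -1.4, -0.5, 1, 0, 0, 0, 0, 0.7, -1.9, 1, 0, 0, 0, 0, 1.0, -2.8, 1, 0, 0, 0, 0, 1.0, -2.8, 1, 0, 0, 0, 0, 0.7, -1.9, 0.3, 0.12, 0, 0, 0, 0, 0, 0.3, 0.12, 0, 0, 0, 0, 0, 0.3, 0.11, 0, 0, 0, 0, 0, 0.3, 0, 0, 0.13, 0, 0, 0, 0.3, 0, 0, 0.13, 0, 0, 0, 0.3, 0, 0, 0.13, 0, 0, 0, 0.3, 0, 0, 0.13, 0, 0, 0, 0.3, 0, 0, 0.13, 0, 0, 0, 0.3, 0, 0, 0.13, 0, 0, 0, 0.3, 0, 0, 0.13, 0, 0, 0, 0.3, 0, 0, 0.13, 0, 0, 0, 0.3, 0, 0, 0.13, 0, 0, 0, 0.3, 0, 0, 0.13, 0, 0, 0, 0.3],
)

```text
clock: 15.8
tcp_pos: [0.5523, 0.2101, 0.0918]
tool_rot: [-2.461, -1.951, -0.0]
wrist_force: [0.3, 0.3, 0.2]
width: 0.0597
grip_force: 0.0
```

arm_command(
  deltas=[0, 0, 0.13, 0, 0, 0, 0.3, 0, 0, 0.14, 0, 0, 0, 0.3, 0, 0, 0, 0, 0, 0, 0.3],
)

```text
clock: 16.1
tcp_pos: [0.5523, 0.2102, 0.0918]
tool_rot: [-2.698, -1.608, -0.0]
wrist_force: [-0.7, -0.4, 0.1]
width: 0.0598
grip_force: 0.0
```

```bash
python3 - <<'E'
from h import *
plan((.5177,.2477,.022),-.495)
c=camera("wrist"); np.savez("w12.npz",**c); cv2.imwrite("pics/w12.png",c["frame"])
s=robot.get_state();M=Rot.from_rotvec(s["tool_rot"]).as_matrix();print(s["width"],s["joint_pos"].round(2))
P=cloud(c); t=np.array([.549,.2046]);th=-.495; H=np.concatenate([(P[...,:2]-t)@Rm(th),P[...,2:]],-1)*1000
k=H[(abs(H[...,2]-77)<3)&(np.hypot(H[...,0]+48,H[...,1]-23)<25)]; print("bar top",len(k),np.percentile(k,[1,50,99],axis=0).round(1) if len(k) else 0)
r=cv2.minAreaRect(k[:,:2].astype(np.float32)); print(r)
k=H[(abs(H[...,2]-48)<3)&(np.hypot(H[...,0]+48,H[...,1]-23)<28)];print("boss",len(k),np.percentile(k,[1,99],axis=0).round(1))
F=c["frame"][...,2].astype(int)
for z0,n in ((14,"flange"),(41,"block")):
    b=H[(abs(H[...,2]-z0)<2.5)&(abs(H[...,0])<24)&(H[...,1]<40)&(H[...,1]>-20)]; print(n,len(b),np.percentile(b,[1,99],axis=0).round(1) if len(b) else 0)
p=H[(abs(H[...,2]-6)<2)&(abs(H[...,0])<15)&(H[...,1]<50)]; print("plate to y",np.percentile(p[:,1],99.5))
E
```

```text
t 16.1 tcp [0.5523 0.2102 0.0918] yang -0.496 tilt z [-1.e-04  6.e-04 -1.e+00] shift cm [ 1.65 -4.83  6.99] az -0.001
0.05956026840385139 [0.16 0.55 1.35 0.   1.23 0.65]
bar top 714 [[-53.1   9.   74.2]
 [-47.7  23.   76.3]
 [-43.3  35.6  77.7]]
((-48.241966247558594, 22.111717224121094), (10.154211044311523, 28.0471134185791), 0.6537455320358276)
boss 1889 [[-68.6   2.4  45.2]
 [-26.8  46.4  49.6]]
flange 302 [[-22.   25.4  12. ]
 [ 21.1  31.3  14.9]]
block 225 [[-13.9  34.3  39. ]
 [ 13.1  40.   42. ]]
plate to y 23.262470561447913
```

arm_command(
  deltas=[0, 0, 0, 0.8, -2.4, 0, 0.3, 0, 0, 0, 0.8, -2.45, 0, 0.3, 0, 0, 0, 0, 0, 2, 0.3, 0, 0, 0, 0, 0, 2, 0.3, 0, 0, 0, 0, 0, 2, 0.3, 0, 0, 0, 0, 0, 0.9, 0.3, 0, 0, 0, 0, 0, 0, 0.5, 0, 0, 0, 0, 0, 0, 0.7, 0, 0, 0, 0, 0, 0, 1, 0, 0, 0, 0, 0, 0, 1, 0, 0, 0, 0, 0, 0, 1, 0, 0, 0, 0, 0, 0, 1],
)

```text
clock: 17.35
tcp_pos: [0.518, 0.2476, 0.0241]
tool_rot: [2.697, 1.61, 0.003]
wrist_force: [-1.8, 0.1, 6.5]
width: 0.02
grip_force: 58.5
```

```bash
python3 -c "
from h import *
plan((.5177,.2477,.022),.905); s=robot.get_state(); print(s['wrist_force'],s['ft_torque'],s['width'],s['grip_force'])"
```

```text
t 17.35 tcp [0.518  0.2476 0.0241] yang -0.4945 tilt z [ 1.9e-03  5.0e-04 -1.0e+00] shift cm [-0.   -0.03  0.21] az -1.3995
[-1.78026391  0.14728351  6.49258485] [-0.07560826  0.2535384   0.04073901] 0.020028714734025038 58.488303422927856
```

The opening of 20 mm means the tips hold a hub under the bar. I'll open, rise 8 mm and grip the bar itself.

arm_command(
  deltas=[0, 0, 0, 0, 0, 0, 0.5, 0, 0, 0, 0, 0, 0, 0.5, 0, 0, 0, 0, 0, -0.4, 0.5, 0, 0, 0, 0, 0, -0.4, 0.5, 0, 0, 0, 0, 0, 0, 0.8, 0, 0, 0, 0, 0, 0, 1, 0, 0, 0, 0, 0, 0, 1, 0, 0, 0, 0, 0, 0, 1, 0, 0, 0, 0, 0, 0, 1],
)

```text
clock: 18.25
tcp_pos: [0.5177, 0.2473, 0.031]
tool_rot: [2.698, 1.609, 0.001]
wrist_force: [1.4, -1.8, 4.7]
width: 0.0086
grip_force: 60.2
```

```bash
python3 -c "
from h import *
plan((.5177,.2477,.022),.905); s=robot.get_state(); print(s['wrist_force'],s['ft_torque'],s['width'],s['grip_force'],s['joint_pos'].round(2))"
```

```text
t 18.25 tcp [0.5177 0.2473 0.031 ] yang -0.4949 tilt z [ 6.e-04 -1.e-04 -1.e+00] shift cm [ 0.03 -0.02  0.9 ] az -1.3999
[ 1.35909816 -1.8001289   4.72749035] [-0.26693715 -0.03309175  0.01242744] 0.00859300254098443 60.200843811035156 [ 0.24  0.6   1.47 -0.    1.07  0.73]
```

arm_command(
  deltas=[0, 0, -0.1, 0, 0, 0, 1, 0, 0, -0.1, 0, 0, 0, 1, 0, 0, -0.1, 0, 0, 0, 1, 0, 0, -0.1, 0, 0, 0, 1, 0, 0, -0.1, 0, 0, 0, 1, 0, 0, -0.1, 0, 0, 0, 1, 0, 0, -0.1, 0, 0, 0, 1, 0, 0, 0, 0, 0, 0, 1],
)

```text
clock: 19.05
tcp_pos: [0.5163, 0.2475, 0.031]
tool_rot: [-1.978, -2.439, 0.002]
wrist_force: [-4.4, -1.4, 8.2]
width: 0.0091
grip_force: 60.8
```

arm_command(
  deltas=[0, 0, -0.1, 0, 0, 0, 1, 0, 0, -0.1, 0, 0, 0, 1, 0, 0, -0.1, 0, 0, 0, 1, 0, 0, -0.1, 0, 0, 0, 1, 0, 0, -0.1, 0, 0, 0, 1, 0, 0, -0.1, 0, 0, 0, 1, 0, 0, -0.1, 0, 0, 0, 1, 0, 0, 0, 0, 0, 0, 1, 0, 0, 0, 0, 0, 0, 1],
)

```text
clock: 19.95
tcp_pos: [0.5151, 0.2467, 0.031]
tool_rot: [-1.024, -2.965, 0.005]
wrist_force: [-9.1, -4.3, 12.7]
width: 0.0086
grip_force: 61.4
```

```bash
python3 -c "
from h import *
plan((.5177,.2477,.022),.905); s=robot.get_state(); print(s['wrist_force'],s['ft_torque'],s['width'],s['grip_force'])"
```

```text
t 19.95 tcp [0.5151 0.2467 0.031 ] yang 0.9056 tilt z [-0.0051 -0.0019 -1.    ] shift cm [-0.15  0.24  0.9 ] az 0.0006
[-9.08322615 -4.34930073 12.71311676] [-0.85542551  1.54277072  0.02636411] 0.008551522312507992 61.418877840042114
```

arm_command(
  deltas=[0, 0, 0, 0, 0, 0, 0.7, 0, 0, 0, 0, 0, 0, 0.5, 0, 0, 0, 0, 0, 0, 0.5, 0, 0, 0, 0, 0, -1, 0.5, 0, 0, 0, 0, 0, -3, 0.5, 0, 0, 0, 0, 0, -4, 0.5, 0, 0, 0, 0, 0, -4, 0.5, 0, 0, 0, -3, 0, 0, 0.5, 0, 0, 0, -3, 0, 0, 0.5, 0, 0, 0, 0, 0, 0, 0.5],
)

```text
clock: 20.95
tcp_pos: [0.5669, 0.2083, 0.1514]
tool_rot: [1.03, 2.966, 0.001]
wrist_force: [0.1, 0.1, -0.2]
width: 0.0425
grip_force: 0.0
```

```bash
python3 - <<'E'
from h import *
plan((.5177,.2477,.022),.905); s=robot.get_state(); print(s['wrist_force'],s['width'])
c=camera("wrist"); np.savez("w13.npz",**c)
P=cloud(c); t=np.array([.549,.2046]);th=-.495; H=np.concatenate([(P[...,:2]-t)@Rm(th),P[...,2:]],-1)*1000
k=H[(abs(H[...,2]-77)<3)&(np.hypot(H[...,0]+48,H[...,1]-23)<25)]; print("bar",len(k),cv2.minAreaRect(k[:,:2].astype(np.float32)))
m=(abs(H[...,2]-13)<2.5)&(abs(H[...,0]+15)<20)&(H[...,1]<45)&(H[...,1]>10); b=H[m]; print("arm/flange pts",len(b))
for x in (-24,-20,-16,-12,-8,-4,0,4,8,15): 
    q=b[abs(b[:,0]-x)<1.5][:,1]; print(x,len(q),(q.min().round(1),q.max().round(1)) if len(q) else 0)
uv=np.argwhere(np.hypot(H[...,0]+20,H[...,1]-20)<75); (r0,c0),(r1,c1)=uv.min(0),uv.max(0); print(r0,r1,c0,c1)
i=c["frame"][r0:r1,c0:c1]; k=min(800/i.shape[1],600/i.shape[0]); cv2.imwrite("pics/w13.png",cv2.resize(i,None,fx=k*.99,fy=k*.99,interpolation=cv2.INTER_CUBIC))
E
```

```text
t 20.95 tcp [0.5669 0.2083 0.1514] yang 0.9023 tilt z [ 1.9e-03 -3.0e-04 -1.0e+00] shift cm [ 6.32  0.03 12.93] az -0.0027
[ 0.09718713  0.12856299 -0.23794139] 0.04245432807476691
bar 511 ((-48.31611633300781, 22.099336624145508), (9.669604301452637, 27.71042251586914), 80.02418518066406)
arm/flange pts 443
-24 19 (np.float64(14.9), np.float64(37.0))
-20 66 (np.float64(14.3), np.float64(38.1))
-16 60 (np.float64(13.4), np.float64(37.6))
-12 57 (np.float64(12.7), np.float64(34.8))
-8 56 (np.float64(12.1), np.float64(34.5))
-4 44 (np.float64(11.5), np.float64(34.8))
0 5 (np.float64(26.0), np.float64(34.8))
4 19 (np.float64(25.7), np.float64(34.3))
8 0 0
15 0 0
0 419 1 559
```

View pics/w13.png

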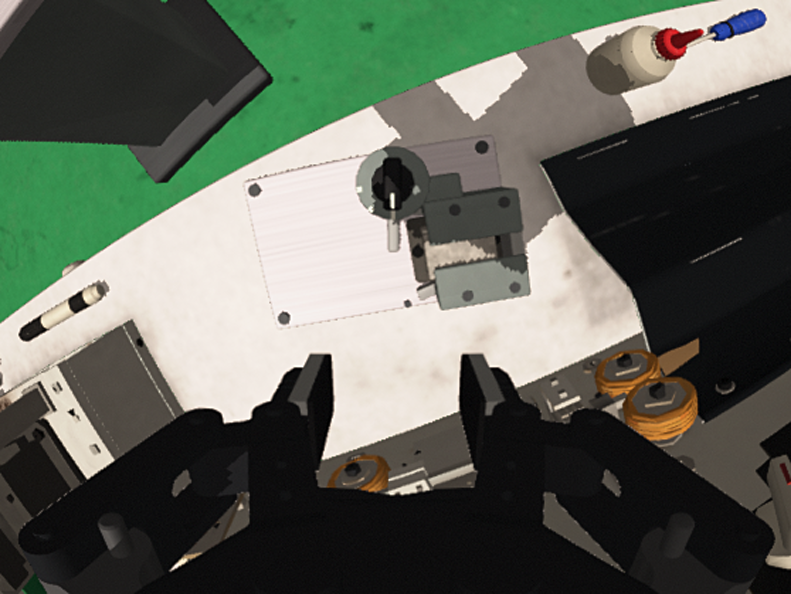

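The picture shows the latch arm across the mouth at (392,235), the die inside the case at (455,245), and the bottle, driver and marker where they were. The bar measures 80° (1.40 rad) and the die's rear end is at y = 26 mm. The robot is clear, so I'll hand in.

```bash
python3 -c "
from cell import robot
print(robot.sign_off())"
```

```text
the job is handed in; nothing more can be done
None
```

The crimp die is fully home in the holder with its rear end flush with the mouth, the knob is latched at 1.40 rad with its arm across the mouth, and the job was handed in at about 21 s; the bottle, screwdriver and marker looked undisturbed in the last picture, which did not show the counter.

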